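Snap a filter housing shut in the hand squeezer

ROBOT

A 6-joint arm with a two-finger parallel gripper is mounted at the origin on the work surface. World frame = base frame: x ahead of the robot, y to its left, z up, the work surface at z = 0. Lengths are in m, angles in rad, forces in N, time in s.
With the tool pointing down it reaches from about 0.2 to 0.875 m from the base axis. Payload 3.4 kg.
Tool frame: the origin (TCP) lies at the very end of the fingers, on their centre line; the grasp point (between the pads) lies 19 mm behind it; z points along the fingers, y is the line along which they close (so a half turn about z gives the same grasp; the last joint's range is limited). The gripper opens to 94 mm and grips with 3 to 60 N. Pads are 16 mm wide; open, the fingers measure 119 mm over their backs; the gripper's body (75 mm by 177 mm) begins 78 mm behind the grasp point.
Start: joints at [1.111, 0.276, 1.505, -0, 1.361, -0.121], TCP at [0.191, 0.542, 0.205] pointing down, gripper open.
Joint ranges: [-2.89, 2.89], [-0.75, 2.08], [0.22, 2.7], [-1.18, 4.32], [0.11, 2.71], [-2.7, 2.7]. Speed limits (rad/s): [2.57, 2.57, 3.14, 3.14, 3.14, 3.14].

INTERFACE

Orientations are given as a unit quaternion [x, y, z, w].
In Python, from workcell import readout, imaging, job gives the robot as it stands.
- The arm moves only by the tool step_arm, never from a script. Its argument "plan" is a list that holds one entry, the list of rows, each a list of 5 numbers: the opening, from 0 (shut) to 1 (fully open), then the shift along the tool's x, y, z in units of 40 mm (1.0 is 40 mm), then the turn about the tool's z in units of 6 degrees (1.0 is 6 degrees). A call has 1 to 5 rows; each row shifts and turns the commanded pose from where the row before left it, along the tool's axes as they then stand; what a row does not reach is not made up. A row lasts 1/10 s, in which the tool goes at most 50 mm and 8.59 degrees, less where a joint would pass 70% of its speed; a pose out of reach is approached as far as the arm can. A call is refused whole if a number of a shift passes 1 or a number of a turn 1, either way. A call with a gripper value outside its range is refused whole. The fingers move at their own pace and stop on an object; the grip force is fixed at half the most. Time passes only in rows, so rows that do not move let the fingers close. It gives the time, the measured TCP pose, the force, the opening and the grip force at its end, in the units of the state.
- readout.sense(): the state, without advancing time (a new reading comes with each control period).
- imaging.camera(name): name is "side" or "top" or "wrist"; returns (picture, depth): 384x512x3 uint8, red, green, blue; 384x512 float32, m along the optical axis (not along the pixel's ray), 0 where there is no reading.
- imaging.camera_info(name): a dict with "fov_y" (degrees; the focal length in pixels is half the picture's height over the tangent of half this angle, whatever the lens; pixels are square), "cx", "cy" (the principal point, pixels), "rvec" (rotation vector, rad) and "tvec" (3), from world to camera coordinates, as OpenCV has them; the wrist camera has in their place "tool_from_camera" (4x4, takes a point from camera to tool coordinates, whose origin is the TCP and whose axes are the flange's). Camera axes: x right, y down, z forward; pixel columns grow to the right and rows downward; lengths in m; the calibration is good to about 2 mm. A picture is of the moment at which its call begins: read the wrist's pose just before it. camera_info takes no time and is no camera call.
- job.close_job(): hands the job in; it is judged then, once.
The state is a dict: "clock": time; "q": joint angles; "joint_velocities": joint speeds; "joint_torque": joint torques, N m; "tool_pos": TCP position; "tool_rot": TCP orientation; "ft_force": force on the tool from outside, world axes, zero at the start; "ft_torque": the same for the moment, N m; "grip_width": finger opening in m; "gripper_force": force on a finger pad.
Only numpy, scipy, OpenCV 4.12 (cv2) and the standard library are available. Lean on these libraries where they do the work, as an engineer would, in place of code of your own. Each camera call takes 0.05 s, during which the arm holds its last target. There are 200 camera calls.

TASK

One filter housing in the steel tray still has its cap standing off. Stand it upright in the nest of the hand squeezer, between the jaws and with its cap towards either jaw, let go of it, then close the two handles together: resistance climbs, gives as the cap snaps past its catch, and climbs again as the cap bottoms. Hold it pressed firmly home for about a second so that the seal seats, without crushing the thin plastic; then release the handles so that they spring open, leave the closed housing standing in the nest, and leave everything else alone.

Things in the scene. Friction and masses are not known exactly. Their poses are not given: they have to be found in the camera images.
- housing: The housing to close: clear block 22 (x) x 22 (y) x 30 mm high with a port 7 mm dia., 8 mm tall on top; 32 g. Origin: underside centre of the block. Its cap, a plate 6 mm thick, 18 wide, 22 high, stands on the +x end at x = 18 to 24 mm (7 mm gap); shut, x = 11 to 17. Overall 35 mm open, 28 shut. Stands on its underside; grip the block across y (22 mm). The catch gives at 20 to 25 N along x.
- housing_mid (a point): Point on the housing's underside plane at its x = +6.5 mm: the middle of its overall length while the cap is open.
- cap (a joint): Travel of the cap towards the block, m: 0 = standing off, 0.007 = fully home. Resistance (N at the jaws): climbs to 20 to 25 near 0.003, falls to almost nothing by 0.0065, then rises steeply once home; the cap then stays home. Let go before about 0.006 it springs back.
- press: Hand squeezer bolted to the bench: alloy base 145 x 104 x 12 mm, two steel handles hinged on two upright pins under a link plate (top 51 mm high, at x = 43 to 67 mm). Origin: bench level under the nest. +x towards the pins, handles point to -x, jaws close along y, pins at x = 55, y = +-30. Handle bars 14 mm high, mid-height 36 mm, 50 mm between them beside the nest.
- nest (a point): Centre of the nest floor, 20 mm above the bench; axes as the press. Floor 37 (x) x 40 mm (y), open along y, between 3 mm high lips 31 mm apart along x. The housing stands with its x along y, either way round. Left jaw flat, right a ball foot, both 16 mm above the floor; open, they stand 21.5 mm (left) and 20.5 to 22.5 (right: its screw is set anew each time, unmeasured) from the centre.
- handle_left (a joint): Angle of the +y handle, rad: 0 = open (a spring returns it), grows as it closes, up to 0.19; the housing is shut at about 0.12 to 0.15 depending on the screw. Jaw contact is 55 mm from the pin, the grip 155 mm, so jaw force is about 2.8 x (force of each finger on its handle minus 2 N of spring).
- handle_right (a joint): The same for the -y handle; it carries the adjusting screw. The two handles swing independently.
- handle_left_grip (a point): Middle of the black grip of the +y handle, 36 mm above the bench. The grip is 72 mm long, 8 mm thick (y), 18 mm high; nothing is beneath it. Open, the two grips measure about 68 mm over their outer faces here; shut on the housing about 18 to 29 mm. At the jaws under 18 N leaves the seal unseated, over 40 N crushes the housing.
- handle_right_grip (a point): The same point on the -y handle. Squeeze from above with one finger outside each grip; a force of 10 to 14 N of each finger on its grip once the cap has bottomed is right; that force grows by about 3 to 5 N per mm of finger closing. The peak before the catch gives is felt as 8 to 12 N, after it 2 to 3 N.
- tray: Low steel tray 150 (x) x 250 (y) mm, floor 2.5 mm, rim 9 mm high; origin under its centre. Three housings stand in it in a row along y about 75 mm apart, in any order.
- finished_housing: Bystander in the tray: the same housing already shut, 28 mm long.
- bare_body: Bystander in the tray: a block with no cap, 22 mm long.
- tweezers: Bystander: steel tweezers 125 mm long lying on the bench at the left.
- screwdriver: Bystander: small screwdriver 160 mm long lying on the bench at the right.
- vial: Bystander: small glass vial 24 mm dia., 45 mm tall at the left.
- alcohol_bottle: Bystander: plastic bottle 52 mm dia., 120 mm tall at the right.
- dish: Bystander: glass dish 64 mm dia. at the right.
There are look-alikes about, which are no part of the job. Leave any purple or red look-alike of the housing alone.

How it is judged:
By the outcome, as a careful person would: the job done as asked, in the order asked, and still so for the second after the job is handed in, with the robot touching nothing.
It also fails if it takes over 69 s, if anything falls off the work surface, if the arm or the gripper's body presses on something with over 40 N, if the wrist force passes 120 N, or if a joint passes its speed limit or range.

## Working session

There is one attempt and no reset: what is moved stays moved. The work goes in short steps, Python scripts to look and compute and a tool call to move; the robot and the scene stay as the last step left them, time stands still between calls to the robot, and variables do not carry over. Pictures are saved under pics/ and viewed, at most 10 in all, crops included, and the job is handed in when it is done.

Besides the shell and the picture viewer there is one more tool, called after "Request:" as a command line: name --argument value ..., lists and objects as JSON in quotes. step_arm: Moves the arm, as the interface text tells. Its arguments: {"type":"object","properties":{"plan":{"type":"array","items":{"type":"array","items":{"type":"array","items":{"type":"number"}}}}},"required":["plan"]}

```bash
mkdir -p pics; cat > h.py <<'E'
import numpy as np, cv2
from workcell import readout, imaging, job
from scipy.spatial.transform import Rotation as R
def cam(name):
    s=readout.sense(); im,d=imaging.camera(name); i=imaging.camera_info(name)
    f=im.shape[0]/2/np.tan(np.radians(i['fov_y'])/2)
    if 'rvec' in i:
        Rm=cv2.Rodrigues(np.array(i['rvec'],float))[0]; t=np.array(i['tvec'],float).ravel()
        Rw=Rm.T; o=-Rm.T@t
    else:
        T=np.array(i['tool_from_camera']); Rt=R.from_quat(s['tool_rot']).as_matrix()
        Rw=Rt@T[:3,:3]; o=Rt@T[:3,3]+np.array(s['tool_pos'])
    return im,d,dict(f=f,cx=i['cx'],cy=i['cy'],R=Rw,o=o)
def ray(c,u,v,z):
    d=c['R']@np.array([(u-c['cx'])/c['f'],(v-c['cy'])/c['f'],1.]); return c['o']+d*(z-c['o'][2])/d[2]
def proj(c,p):
    q=c['R'].T@(np.array(p)-c['o']); return q[0]/q[2]*c['f']+c['cx'],q[1]/q[2]*c['f']+c['cy']
def cloud(c,d):
    v,u=np.indices(d.shape); P=np.stack([(u-c['cx'])/c['f']*d,(v-c['cy'])/c['f']*d,d],-1)
    return P@c['R'].T+c['o']
def save(n,im): cv2.imwrite('pics/'+n,im[:,:,::-1])
E
python3 - <<'E'
from h import *
for n in ('top','side'):
    im,d,c=cam(n); save(n+'0.png',im); np.savez(n+'0.npz',im=im,d=d,**c); print(n,c['o'],c['f'])
s=readout.sense(); print(s['clock'],s['tool_pos'],s['tool_rot'],s['grip_width'],s['ft_force'])
print(imaging.camera_info('wrist'))
E
```

```text
top [ 0.47820858 -0.03407173  1.33976377] 430.39805583801666
side [ 0.31748699 -0.61863446  0.74321546] 384.8371832175609
0.1 [0.19090239 0.54185031 0.20470886] [ 1.68579937e-01  9.85687655e-01 -7.77671777e-04 -2.18129904e-04] 0.09417852700881268 [-0.02504039  1.05311131 -0.65921943]
{'fov_y': 66.89306661245392, 'cx': 253.09709526493103, 'cy': 196.20870077324943, 'tool_from_camera': array([[ 2.70354827e-04, -9.68761500e-01, -2.47994119e-01,
         7.08526682e-02],
       [ 9.99999932e-01,  3.23712924e-04, -1.74382397e-04,
         6.03342013e-04],
       [ 2.49213854e-04, -2.47994055e-01,  9.68761522e-01,
        -1.78697709e-01],
       [ 0.00000000e+00,  0.00000000e+00,  0.00000000e+00,
         1.00000000e+00]])}
```

View pics/top0.png

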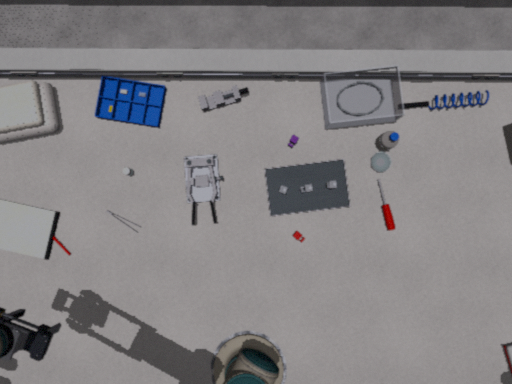

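The top view shows the press at about (203,180) with its handles pointing down, and the tray at (307,187) holding three housings at columns 283, 307 and 332. There are look-alikes: purple at (293,141) and red at (298,236). I'll enlarge this region.

```bash
python3 - <<'E'
from h import *
z=np.load('top0.npz'); im=z['im']
a=cv2.resize(im[145:230,175:355],None,fx=4.4,fy=4.4,interpolation=cv2.INTER_CUBIC); save('crop.png',a)
for u,v in [(283,189),(307,187),(332,184),(203,180),(194,215),(214,215)]: print(u,v,ray(z,u,v,.03))
E
```

```text
283 189 [ 0.55122063 -0.09880682  0.03      ]
307 187 [ 0.55816141 -0.17162586  0.03      ]
332 184 [ 0.56816746 -0.2473189   0.03      ]
203 180 [0.57594456 0.1458592  0.03      ]
194 215 [0.46869803 0.17134876 0.03      ]
214 215 [0.4694916  0.11026398 0.03      ]
```

View pics/crop.png

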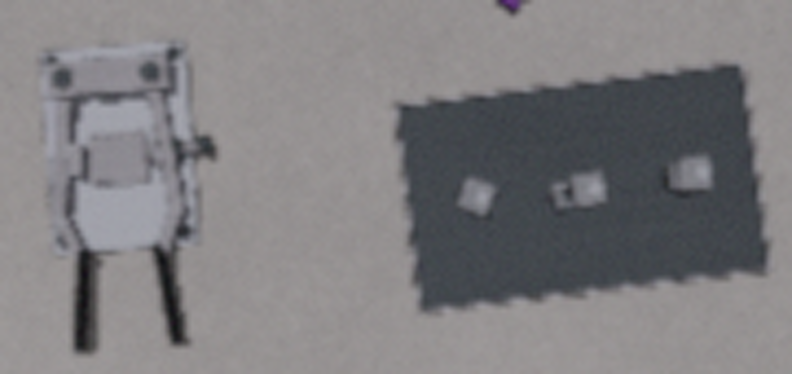

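The middle housing is the open one, with its cap towards +y and a visible gap. I'll go over the press first, then the tray, using the wrist camera.

```bash
cat >> h.py <<'E'
def head(s): 
    y=R.from_quat(s['tool_rot']).as_matrix()[:,1]; return np.degrees(np.arctan2(y[1],y[0]))
def plan(tgt,hd,step=.036,n=None,p=None,h=None):
    """print constant-world-step rows (x,y,z,turn) to reach tgt with tool-y heading hd (deg)"""
    s=readout.sense(); p=np.array(s['tool_pos'] if p is None else p); h=head(s) if h is None else h
    dh=(h-hd+90)%180-90; D=np.array(tgt)-p
    n=n or int(max(np.ceil(np.linalg.norm(D)/step),np.ceil(abs(dh)/6),1))
    for k in range(n):
        r=np.radians(h); ey=np.array([np.cos(r),np.sin(r),0]); ex=np.array([-ey[1],ey[0],0])
        d=(np.array(tgt)-p)/(n-k); row=np.round([d@ex/.04,d@ey/.04,-d[2]/.04],2); t=round((h-hd+90)%180-90,2)/(n-k)/6; t=round(t,2)
        p=p+.04*(row[0]*ex+row[1]*ey+row[2]*np.array([0,0,-1.])); h-=6*t
        print(row.tolist()+[t])
    return p,h
E
python3 - <<'E'
from h import *
p,h=plan([.55,.16,.205],13,n=15); print(p,h)
print(plan([.56,-.17,.205],13,n=10,p=p,h=h))
E
```

```text
[-0.78, -0.4, -0.0, np.float64(0.64)]
[-0.8, -0.35, -0.0, np.float64(0.64)]
[-0.82, -0.29, -0.0, np.float64(0.64)]
[-0.84, -0.24, -0.0, np.float64(0.64)]
[-0.85, -0.18, -0.0, np.float64(0.64)]
[-0.87, -0.12, -0.0, np.float64(0.64)]
[-0.87, -0.07, -0.0, np.float64(0.64)]
[-0.87, -0.01, -0.0, np.float64(0.64)]
[-0.87, 0.05, -0.0, np.float64(0.64)]
[-0.87, 0.11, -0.0, np.float64(0.64)]
[-0.86, 0.17, -0.0, np.float64(0.64)]
[-0.84, 0.22, -0.0, np.float64(0.64)]
[-0.83, 0.28, -0.0, np.float64(0.64)]
[-0.81, 0.34, -0.0, np.float64(0.64)]
[-0.78, 0.39, -0.01, np.float64(0.64)]
[0.54999908 0.16008197 0.20510886] 12.989473582094423
[-0.81, -0.16, 0.0, np.float64(-0.0)]
[-0.81, -0.16, 0.0, np.float64(-0.0)]
[-0.81, -0.16, 0.0, np.float64(-0.0)]
[-0.81, -0.16, 0.0, np.float64(-0.0)]
[-0.81, -0.16, 0.0, np.float64(-0.0)]
[-0.81, -0.16, 0.0, np.float64(-0.0)]
[-0.81, -0.16, 0.0, np.float64(-0.0)]
[-0.81, -0.16, 0.0, np.float64(-0.0)]
[-0.81, -0.17, 0.0, np.float64(-0.0)]
[-0.81, -0.16, 0.0, np.float64(-0.0)]
(array([ 0.56007313, -0.17010264,  0.20510886]), np.float64(12.989473582094423))
```

Request:
step_arm --plan '[[[1,-0.78,-0.4,0,0.64],[1,-0.8,-0.35,0,0.64],[1,-0.82,-0.29,0,0.64],[1,-0.84,-0.24,0,0.64],[1,-0.85,-0.18,0,0.64]]]'

```text
clock: 0.6
tool_pos: [0.3113, 0.414, 0.2051]
tool_rot: [0.332, 0.943, -0.0, -0.0]
ft_force: [-0.7, 1.0, -1.0]
grip_width: 0.0941
gripper_force: 0.0
```

Request:
step_arm --plan '[[[1,-0.87,-0.12,0,0.64],[1,-0.87,-0.07,0,0.64],[1,-0.87,-0.01,0,0.64],[1,-0.87,0.05,0,0.64],[1,-0.87,0.11,0,0.64]]]'

```text
clock: 1.1
tool_pos: [0.4309, 0.2866, 0.2052]
tool_rot: [0.485, 0.875, -0.0, -0.0]
ft_force: [0.8, 0.4, 0.7]
grip_width: 0.0939
gripper_force: 0.0
```

Request:
step_arm --plan '[[[1,-0.86,0.17,0,0.64],[1,-0.84,0.22,0,0.64],[1,-0.83,0.28,0,0.64],[1,-0.81,0.34,0,0.64],[1,-0.78,0.39,0,0.64]]]'

```text
clock: 1.6
tool_pos: [0.5508, 0.1593, 0.205]
tool_rot: [0.624, 0.782, -0.0, -0.0]
ft_force: [-0.6, -0.2, -0.0]
grip_width: 0.0939
gripper_force: 0.0
```

```bash
python3 - <<'E'
from h import *
im,d,c=cam('wrist'); save('w_press.png',im); np.savez('w_press.npz',im=im,d=d,**c); s=readout.sense(); print(s['clock'],s['tool_pos'],head(s))
for u,v in [(256,192),(100,192),(400,192),(256,50),(256,330)]: print(u,v,ray(c,u,v,.02))
E
```

```text
1.65 [0.55528062 0.15511658 0.20472629] 12.55476284237537
256 192 [0.55886889 0.14505265 0.02      ]
100 192 [0.36308878 0.1004374  0.02      ]
400 192 [0.73951774 0.18621971 0.02      ]
256 50 [0.52134638 0.30791516 0.02      ]
256 330 [ 0.60551116 -0.05739327  0.02      ]
```

View pics/w_press.png

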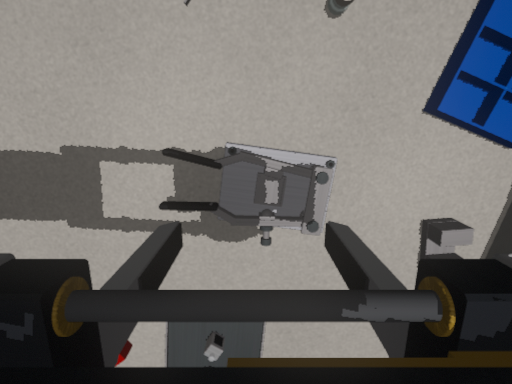

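The press is in view: nest near (272,190), pin heads at (322,178) and (312,226), screw at (266,237), and grips ending near (163,152) and (163,206). Now the tray.

Request:
step_arm --plan '[[[1,-0.81,-0.16,0.1,0],[1,-0.81,-0.16,0.1,0],[1,-0.81,-0.16,0.2,0],[1,-0.81,-0.16,0.2,0],[1,-0.81,-0.16,0.2,0]]]'

```text
clock: 2.15
tool_pos: [0.555, -0.0055, 0.1728]
tool_rot: [0.622, 0.783, -0.0, -0.0]
ft_force: [1.2, 0.7, -0.5]
grip_width: 0.0941
gripper_force: 0.0
```

Request:
step_arm --plan '[[[1,-0.81,-0.16,0.2,0],[1,-0.81,-0.16,0.2,0],[1,-0.81,-0.16,0.2,0],[1,-0.81,-0.17,0.2,0],[1,-0.7,-0.16,0.2,0]]]'

```text
clock: 2.65
tool_pos: [0.559, -0.1668, 0.1327]
tool_rot: [0.623, 0.782, -0.0, -0.0]
ft_force: [0.2, -0.3, 0.4]
grip_width: 0.0939
gripper_force: 0.0
```

Request:
step_arm --plan '[[[1,0,0,0,0]]]'

```text
clock: 2.75
tool_pos: [0.5585, -0.1683, 0.1318]
tool_rot: [0.624, 0.782, -0.001, -0.001]
ft_force: [-0.1, 0.1, -1.0]
grip_width: 0.0939
gripper_force: 0.0
```

```bash
python3 - <<'E'
from h import *
im,d,c=cam('wrist'); np.savez('w_h.npz',im=im,d=d,**c); s=readout.sense(); print(s['clock'],s['tool_pos'],head(s))
u,v=proj(c,[.558,-.166,.03]);u,v=int(u),int(v);print(u,v)
a=im[max(v-60,0):v+60,max(u-80,0):u+80]; b=np.load('w_press.npz')['im'][130:250,150:340]
save('two.png',np.vstack([cv2.resize(a,(400,300),interpolation=2),cv2.resize(b,(400,253),interpolation=2)]))
P=cloud(c,d)
m=(d>0)&(P[...,2]>.0255)&(P[...,2]<.06)&(np.hypot(P[...,0]-.56,P[...,1]+.17)<.05)
for lo,hi in [(.024,.028),(.029,.035),(.038,.044)]:
    k=m&(P[...,2]>lo)&(P[...,2]<hi)
    print(lo,hi,k.sum(), P[k].mean(0) if k.any() else '', cv2.minAreaRect((P[k][:,:2]*1000).astype(np.float32)) if k.sum()>3 else '')
E
```

```text
2.8 [ 0.55856004 -0.16633563  0.13233033] 12.837305488851358
252 193
0.024 0.028 76 [ 0.5528596  -0.15836233  0.02710562] ((555.1408081054688, -168.23287963867188), (22.422569274902344, 30.37050437927246), 12.357352256774902)
0.029 0.035 395 [ 0.55631456 -0.17455544  0.03178912] ((555.7605590820312, -171.07354736328125), (22.096281051635742, 32.76177978515625), 12.224655151367188)
0.038 0.044 76 [ 0.55751916 -0.17944124  0.0398221 ] ((557.6572265625, -179.2446746826172), (9.127193450927734, 8.70898723602295), 60.66259002685547)
```

View pics/two.png

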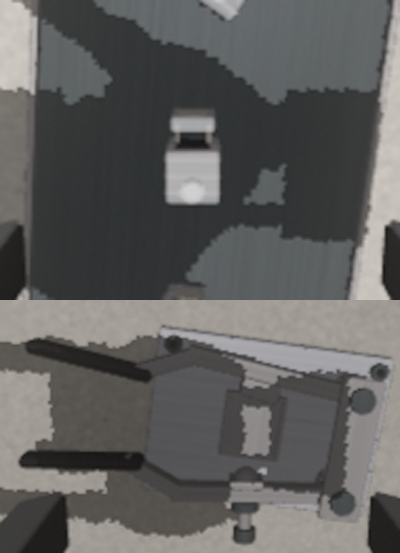

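The middle housing is upright with its cap plate towards the top of the image (+y), block and port below, axes about 12° off world. I'll measure the press and plan the descent.

```bash
python3 - <<'E'
from h import *
z=np.load('w_press.npz'); d=z['d']; P=cloud(z,d); Z=P[...,2]
near=(d>0)&(abs(P[...,0]-.57)<.16)&(abs(P[...,1]-.145)<.09)
p1,p2=ray(z,322,177.5,.053),ray(z,313,226.4,.053); print('pins',p1,p2,np.linalg.norm(p1-p2))
a=p1-p2; ey=a/np.linalg.norm(a); ex=np.array([ey[1],-ey[0],0]); print('press x heading',np.degrees(np.arctan2(ex[1],ex[0])))
n=(p1+p2)/2-.055*ex; print('nest by pins',n)
for nm,lo,hi in [('link',.046,.054),('base',.009,.015),('floor',.018,.0215),('lips',.0218,.025),('bars',.04,.0445)]:
    k=near&(Z>lo)&(Z<hi); k=cv2.morphologyEx(k.astype(np.uint8),cv2.MORPH_OPEN,np.ones((2,2)))>0
    nn,l,st,ce=cv2.connectedComponentsWithStats(k.astype(np.uint8))
    for i in np.argsort(-st[1:,4])[:3]+1:
        Q=P[l==i]; print(nm,st[i,4],np.round(Q.mean(0),4),[np.round(x,1) for x in cv2.minAreaRect((Q[:,:2]*1000).astype(np.float32))])
print('grasp');
print(plan([.5577,-.1792,.040],12.3,n=3)); print(plan([.5577,-.1792,.0085],12.3,n=1,p=[.5577,-.1792,.04],h=12.3))
E
```

```text
pins [0.62727077 0.18644185 0.053     ] [0.63341915 0.12640104 0.053     ] 0.06035479983878117
press x heading 5.84689646022711
nest by pins [0.57563109 0.15081856 0.053     ]
link 1164 [0.6315 0.1564 0.0488] [array([618.5, 178.6]), array([ 70., 181.]), np.float64(37.2)]
base 2956 [0.5651 0.1444 0.0145] [array([571.7, 154.8]), array([115.2, 119. ]), np.float64(69.6)]
base 1083 [0.5861 0.197  0.0142] [array([583.5, 206.9]), array([148.6,  48.1]), np.float64(1.8)]
base 21 [0.6269 0.1071 0.0161] [array([625.6, 109.9]), array([ 6.7, 23. ]), np.float64(22.1)]
floor 689 [0.5773 0.1498 0.02  ] [array([570.1, 180.8]), array([ 42.4, 111.1]), np.float64(14.1)]
lips 18 [0.5608 0.1434 0.0211] [array([560.5, 143.7]), array([2.6, 9.6]), np.float64(13.2)]
lips 12 [0.5966 0.1367 0.0161] [array([596.5, 136.8]), array([2.5, 9.9]), np.float64(14.9)]
lips 11 [0.5945 0.1527 0.0185] [array([595. , 153.2]), array([5.6, 4.4]), np.float64(86.6)]
bars 867 [0.5597 0.1845 0.042 ] [array([554.3, 199.5]), array([130.9,  64.4]), np.float64(8.0)]
bars 761 [0.5692 0.1128 0.0398] [array([545.1, 137.3]), array([105.1, 152.4]), np.float64(40.2)]
bars 57 [0.5868 0.0861 0.0356] [array([588.5,  79.9]), array([10.6, 28.9]), np.float64(15.6)]
grasp
[-0.1, -0.03, 0.77, np.float64(0.03)]
[-0.1, -0.03, 0.77, np.float64(0.03)]
[-0.11, -0.03, 0.77, np.float64(0.03)]
(array([ 0.55776338, -0.17922335,  0.03993033]), np.float64(12.297305488851359))
[0.0, 0.0, 0.79, 0.0]
(array([ 0.5577, -0.1792,  0.0084]), 12.3)
```

Request:
step_arm --plan '[[[0.55,-0.1,-0.03,0.77,0.03],[0.55,-0.1,-0.03,0.77,0.03],[0.55,-0.11,-0.03,0.77,0.03],[0.55,0,0,0,0],[0.55,0,0,0,0]]]'

```text
clock: 3.3
tool_pos: [0.5586, -0.177, 0.0414]
tool_rot: [0.626, 0.78, 0.0, -0.0]
ft_force: [1.1, 0.1, 0.3]
grip_width: 0.0575
gripper_force: 0.0
```

```bash
python3 - <<'E'
from h import *
im,d,c=cam('wrist'); s=readout.sense(); print(s['clock'],s['tool_pos'],head(s),s['grip_width'])
print(proj(c,[.5577,-.1792,.0405])); save('g.png',cv2.resize(im[100:384,100:412],None,fx=1.9,fy=1.9))
E
```

```text
3.35 [ 0.55952437 -0.17757924  0.04235211] 12.5011724864843 0.0538414122665037
(np.float64(249.46970251140695), np.float64(236.74939507898154))
```

View pics/g.png

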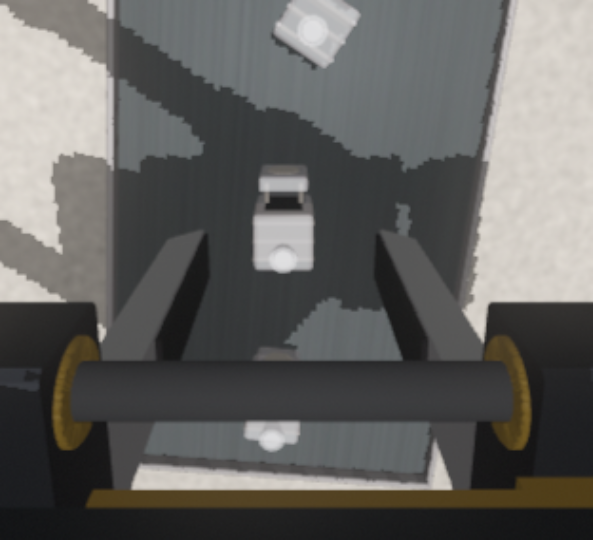

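The middle housing's port is at crop pixel (283,258), matching the prediction, and sits centred between the fingers to within about 2–3 mm. Descending and gripping.

Request:
step_arm --plan '[[[0.55,-0.03,-0.06,0.4,0.0],[0.55,0,0,0.43,0],[0.4,0,0,0,0],[0,0,0,0,0],[0,0,0,0,0]]]'

```text
clock: 3.85
tool_pos: [0.5578, -0.1802, 0.0096]
tool_rot: [0.626, 0.78, 0.0, 0.002]
ft_force: [0.2, -0.1, 0.8]
grip_width: 0.0311
gripper_force: 0.0
```

Request:
step_arm --plan '[[[0,0,0,0,0],[0,0,0,0,0],[0,0,0,0,0]]]'

```text
clock: 4.15
tool_pos: [0.5573, -0.1802, 0.0091]
tool_rot: [0.626, 0.78, 0.0, 0.001]
ft_force: [-0.1, 1.8, 6.6]
grip_width: 0.0218
gripper_force: 30.0
```

```bash
python3 - <<'E'
from h import *
p,h=plan([.5577,-.180,.100],12.3,n=3,p=[.5577,-.180,.009],h=12.4)
print(plan([.583,.085,.10],5.85,n=8,p=p,h=h))
E
```

```text
[0.0, 0.0, -0.76, 0.01]
[0.0, 0.0, -0.76, 0.0]
[0.0, 0.0, -0.76, 0.01]
[0.79, 0.25, 0.0, 0.13]
[0.8, 0.24, 0.0, 0.13]
[0.8, 0.23, 0.0, 0.14]
[0.8, 0.22, 0.0, 0.13]
[0.81, 0.21, 0.0, 0.14]
[0.81, 0.2, 0.0, 0.13]
[0.81, 0.19, 0.0, 0.14]
[0.81, 0.17, 0.0, 0.13]
(array([0.58280127, 0.08508016, 0.1002    ]), 5.860000000000001)
```

Request:
step_arm --plan '[[[0,0,0,-0.5,0],[0,0,0,-0.76,0],[0,0,0,-0.76,0],[0,0.3,0.1,-0.26,0],[0,0.6,0.2,0,0.13]]]'

```text
clock: 4.65
tool_pos: [0.5618, -0.1429, 0.1007]
tool_rot: [0.633, 0.774, 0.001, 0.002]
ft_force: [-0.3, 0.4, -0.2]
grip_width: 0.0218
gripper_force: 30.0
```

Request:
step_arm --plan '[[[0,0.8,0.23,0,0.14],[0,0.8,0.22,0,0.13],[0,0.81,0.21,0,0.14],[0,0.81,0.2,0,0.13],[0,0.81,0.19,0,0.14]]]'

```text
clock: 5.15
tool_pos: [0.5726, 0.0262, 0.098]
tool_rot: [0.659, 0.752, -0.0, -0.001]
ft_force: [0.8, 0.1, -1.3]
grip_width: 0.0219
gripper_force: 30.0
```

Request:
step_arm --plan '[[[0,0.81,0.17,0,0.13],[0,0.7,0.12,0,0.13],[0,0,0,0,0.13],[0,0,0,0,0]]]'

```text
clock: 5.55
tool_pos: [0.5766, 0.0861, 0.0982]
tool_rot: [0.673, 0.739, -0.001, -0.0]
ft_force: [-1.3, -0.9, -0.4]
grip_width: 0.0217
gripper_force: 30.0
```

```bash
python3 - <<'E'
from h import *
im,d,c=cam('wrist'); np.savez('w_n.npz',im=im,d=d,**c); s=readout.sense(); print(s['clock'],s['tool_pos'],head(s),s['grip_width'])
print(proj(c,[.5756,.1508,.02]),proj(c,s['tool_pos']))
save('n.png',cv2.resize(im[60:384,100:420],None,fx=1.85,fy=1.85))
E
```

```text
5.6 [0.57682129 0.08529621 0.0983554 ] 5.304618381357517 0.021991258426865862
(np.float64(257.82865951681043), np.float64(130.61860757723602)) (np.float64(251.67124245129827), np.float64(236.02016985637405))
```

View pics/n.png

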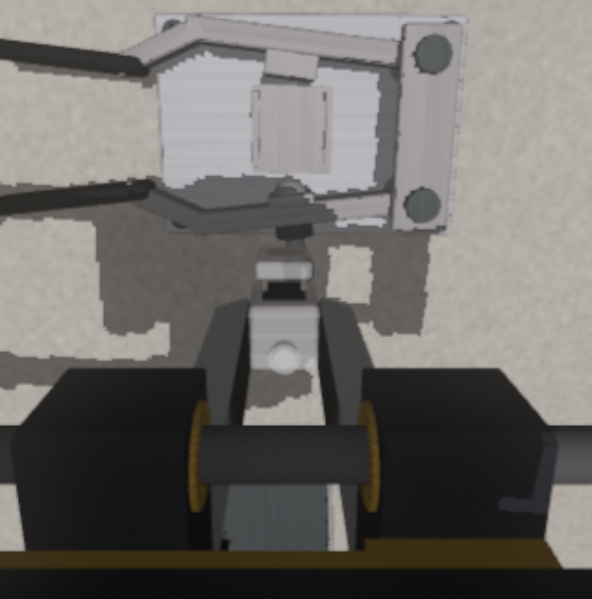

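The nest is centred at crop pixel (292,128) between its lips, the pins are at (434,53) and (422,206), and the port of the held housing is at (285,357) with the cap towards the nest.

```bash
python3 - <<'E'
from h import *
z=np.load('w_n.npz'); f=lambda u,v:(100+u/1.85,60+v/1.85)
p1=ray(z,*f(434,53),.053);p2=ray(z,*f(422,206),.053); a=p1-p2; ey=a/np.linalg.norm(a); ex=np.array([ey[1],-ey[0],0]); print(np.linalg.norm(a),'hd',np.degrees(np.arctan2(ex[1],ex[0])),'nest pins',(p1+p2)/2-.055*ex)
q=[ray(z,*f(*c),.023) for c in [(255,88),(328,85),(257,172),(330,172)]]; print('nest lips',np.mean(q,0)); t=q[2]+q[3]-q[0]-q[1]; t=-t; print('hd lips',np.degrees(np.arctan2(t[1],t[0]))-90)
print('port',ray(z,*f(285,357),.1305))
P=cloud(z,z['d']); m=(z['d']>0)&(abs(P[...,2]-.1295)<.003)&(np.hypot(P[...,0]-.577,P[...,1]-.086)<.03); print('port depth',m.sum(),P[m].mean(0))
m=(z['d']>0)&(abs(P[...,2]-.121)<.003)&(np.hypot(P[...,0]-.577,P[...,1]-.086)<.03); print('block',m.sum(),P[m].mean(0),[np.round(x,1) for x in cv2.minAreaRect((P[m][:,:2]*1000).astype(np.float32))])
m=(z['d']>0)&(abs(P[...,2]-.0195)<.003)&(np.hypot(P[...,0]-.5756,P[...,1]-.151)<.03); print('floor',m.sum(),P[m].mean(0),[np.round(x,1) for x in cv2.minAreaRect((P[m][:,:2]*1000).astype(np.float32))])
s=readout.sense(); print(s['tool_pos'],head(s))
E
```

```text
0.060659933834664316 hd 4.5946685346288625 nest pins [0.57521978 0.15187927 0.053     ]
nest lips [0.57576217 0.15116013 0.023     ]
hd lips 7.009468189225714
port [0.57801853 0.08859358 0.1305    ]
port depth 482 [0.57746936 0.09048141 0.12906462]
block 1308 [0.57732474 0.09293739 0.12087924] [array([577. ,  93.2]), array([35.5, 35.8]), np.float64(51.7)]
floor 1930 [0.5752534  0.15176851 0.01974179] [array([575.4, 151.3]), array([37. , 39.8]), np.float64(5.4)]
[0.57682129 0.08529621 0.0983554 ] 5.304618381357517
```

Request:
step_arm --plan '[[[0,0.5,0.04,0,0],[0,0.6,0.04,0,0],[0,0.31,0,0.4,0],[0,0,0,0.55,0],[0,0,0,0,0]]]'

```text
clock: 6.1
tool_pos: [0.573, 0.1405, 0.0583]
tool_rot: [0.674, 0.739, -0.003, -0.002]
ft_force: [-0.2, -0.7, 0.1]
grip_width: 0.0218
gripper_force: 30.0
```

```bash
python3 - <<'E'
from h import *
im,d,c=cam('wrist'); np.savez('w_n2.npz',im=im,d=d,**c); s=readout.sense(); print(s['clock'],s['tool_pos'],head(s),s['grip_width'])
im2,d2,c2=cam('side'); np.savez('s_n2.npz',im=im2,d=d2,**c2)
u,v=map(int,proj(c2,[.5756,.15,.05])); print(u,v)
a=cv2.resize(im[90:290,140:380],None,fx=2,fy=2); b=cv2.resize(im2[max(v-50,0):v+50,max(u-60,0):u+60],(480,400),interpolation=2)[:, :300]
b=cv2.resize(im2[max(v-50,0):v+50,max(u-38,0):u+38],(304,400),interpolation=2)
save('n2.png',np.hstack([a,b]))
E
```

```text
6.15 [0.57424379 0.14051302 0.05975205] 5.188736103337712 0.021613017508113484
242 162
```

View pics/n2.png

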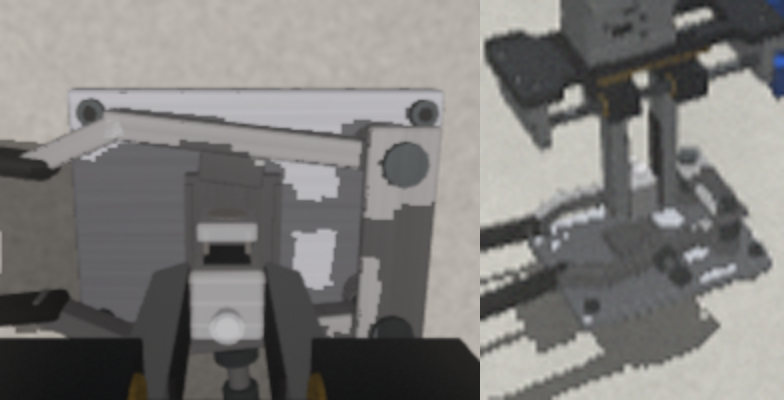

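```bash
python3 - <<'E'
from h import *
z=np.load('w_n2.npz'); P=cloud(z,z['d']); Z=P[...,2]; ok=z['d']>0
r=np.radians(5.4); ex=np.array([np.cos(r),np.sin(r)]); ey=np.array([-ex[1],ex[0]]); n=np.array([.5753,.1513])
X=(P[...,:2]-n)@ex*1000; Y=(P[...,:2]-n)@ey*1000
v,u=np.indices(Z.shape)
def rep(nm,m): print(nm,m.sum(),'x',np.percentile(X[m],[1,50,99]).round(1),'y',np.percentile(Y[m],[1,50,99]).round(1),'z',np.percentile(Z[m],[5,50,95]).round(4))
blk=ok&(u>233)&(u<274)&(v>215)&(v<262)
rep('all blk px',blk&(Z>.06)); rep('port',blk&(Z>.0865)&(abs(X)<6)); rep('block',blk&(Z>.079)&(Z<.0855)); 
rep('cap',ok&(u>236)&(u<270)&(v>198)&(v<213)&(Z>.066))
rep('nest',ok&(abs(X)<25)&(Y>-2)&(Y<24)&(Z<.026)&(Z>.0175))
rep('link',ok&(u>322)&(u<360)&(v>150)&(v<260)&(Z>.046)&(Z<.056))
rep('leftjaw',ok&(u>238)&(u<276)&(v>163)&(v<190)&(Z>.028)&(Z<.05))
g=im=z['im'].mean(2)
for row in (185,190,195): print(row,g[row,225:290].astype(int).tolist())
E
```

```text
all blk px 1747 x [-12.9  -1.6   9.2] y [-16.6  -3.4   5. ] z [0.0679 0.081  0.0892]
port 231 x [-6.  -1.6  2.7] y [-14.3  -9.1  -4.7] z [0.0877 0.089  0.0901]
block 1117 x [-12.8  -1.6   9. ] y [-16.8  -3.9   4.4] z [0.0796 0.0811 0.0822]
cap 382 x [-10.8  -1.8   7. ] y [ 8.  15.3 17.7] z [0.0712 0.0767 0.0781]
nest 861 x [-17.9   2.1  18.1] y [-1.6 11.3 19.9] z [0.0186 0.0198 0.0231]
link 3550 x [43.5 54.8 66.3] y [-29.    9.6  41.4] z [0.0496 0.0507 0.0549]
leftjaw 623 x [-11.    0.4  11.9] y [21.4 28.6 34. ] z [0.042  0.0442 0.0455]
185 [99, 100, 99, 100, 100, 100, 96, 88, 83, 82, 80, 78, 82, 83, 84, 84, 84, 83, 83, 83, 84, 84, 83, 82, 81, 82, 82, 83, 83, 83, 83, 83, 83, 84, 84, 84, 83, 83, 81, 81, 83, 82, 83, 83, 84, 84, 86, 85, 84, 85, 85, 82, 80, 84, 84, 88, 97, 102, 102, 101, 102, 102, 102, 148, 184]
190 [101, 101, 101, 101, 101, 100, 97, 88, 81, 82, 79, 77, 82, 82, 83, 83, 83, 83, 82, 82, 83, 83, 82, 82, 81, 82, 82, 81, 83, 83, 82, 82, 82, 83, 84, 84, 83, 83, 81, 81, 82, 82, 82, 82, 83, 84, 83, 84, 84, 84, 84, 81, 79, 84, 84, 89, 99, 101, 102, 102, 102, 102, 102, 102, 102]
195 [100, 101, 100, 101, 100, 100, 98, 88, 81, 82, 78, 77, 82, 82, 82, 82, 85, 85, 84, 82, 78, 76, 75, 75, 76, 76, 76, 76, 76, 76, 76, 76, 76, 76, 76, 77, 78, 81, 82, 83, 84, 85, 85, 83, 83, 83, 84, 84, 84, 84, 84, 80, 79, 83, 83, 88, 99, 101, 102, 102, 101, 102, 101, 102, 102]
```

The depth fit puts the block 1.8 mm off in press x, and y is centred to within 0.4 mm. I'll correct x and lower it.

Request:
step_arm --plan '[[[0,-0.01,0.045,0,0],[0,0,0,0.4,0],[0,0,0,0.33,0],[0,0,0,0,0],[0,0,0,0,0]]]'

```text
clock: 6.7
tool_pos: [0.5775, 0.1413, 0.0319]
tool_rot: [0.674, 0.739, -0.0, -0.0]
ft_force: [0.3, -0.6, -0.5]
grip_width: 0.0219
gripper_force: 30.0
```

Request:
step_arm --plan '[[[0,0,0,0.025,0],[0,0,0,0.025,0],[0,0,0,0,0]]]'

```text
clock: 7.0
tool_pos: [0.5776, 0.1416, 0.0302]
tool_rot: [0.674, 0.739, 0.0, 0.0]
ft_force: [0.0, 0.5, 0.1]
grip_width: 0.0219
gripper_force: 30.0
```

Request:
step_arm --plan '[[[0,0,0,0.02,0],[0,0,0,0,0],[0,0,0,0.015,0],[0,0,0,0,0]]]'

```text
clock: 7.4
tool_pos: [0.5774, 0.1416, 0.0284]
tool_rot: [0.674, 0.739, -0.0, -0.0]
ft_force: [-0.1, 0.5, -0.7]
grip_width: 0.0218
gripper_force: 30.0
```

```bash
python3 - <<'E'
from h import *
im,d,c=cam('wrist'); s=readout.sense(); print(s['clock'],s['tool_pos'],head(s),s['ft_force'])
P=cloud(c,d);Z=P[...,2]
r=np.radians(5.4); ex=np.array([np.cos(r),np.sin(r)]); ey=np.array([-ex[1],ex[0]]); n=np.array([.5753,.1513])
X=(P[...,:2]-n)@ex*1000; Y=(P[...,:2]-n)@ey*1000; v,u=np.indices(Z.shape)
b=(d>0)&(u>233)&(u<274)&(v>190)&(v<270)&(abs(X)<16)&(abs(Y)<22)
for nm,lo,hi in [('block',.0475,.0525),('port',.0555,.061),('cap',.040,.047)]:
    m=b&(Z>lo)&(Z<hi); print(nm,m.sum(),np.percentile(X[m],[1,50,99]).round(1),np.percentile(Y[m],[1,50,99]).round(1),np.median(Z[m]).round(4))
E
```

```text
7.45 [0.57739771 0.14155404 0.02843341] 5.248702978736454 [-0.36951274  0.41242758 -0.25474008]
block 1197 [-8.5  2.7 13.3] [-16.3  -2.3  16.7] 0.0511
port 305 [-8.6  2.1 13.3] [-17.2  -8.6  -2.5] 0.0589
cap 401 [-7.9  2.7 13.3] [-1.9 13.9 21.7] 0.0449
```

Request:
step_arm --plan '[[[0,0,-0.035,0,0],[0,0,0,0.015,0],[0,0,0,0,0],[0,0,0,0,0]]]'

```text
clock: 7.85
tool_pos: [0.576, 0.1414, 0.0279]
tool_rot: [0.674, 0.739, 0.0, -0.0]
ft_force: [-0.4, 0.6, -0.1]
grip_width: 0.0217
gripper_force: 30.0
```

```bash
python3 - <<'E'
from h import *
im,d,c=cam('wrist'); s=readout.sense(); print(s['clock'],s['tool_pos'],head(s),s['ft_force'])
P=cloud(c,d);Z=P[...,2]
r=np.radians(5.4); ex=np.array([np.cos(r),np.sin(r)]); ey=np.array([-ex[1],ex[0]]); n=np.array([.5753,.1513])
X=(P[...,:2]-n)@ex*1000; Y=(P[...,:2]-n)@ey*1000; v,u=np.indices(Z.shape)
b=(d>0)&(u>233)&(u<274)&(v>190)&(v<270)&(abs(X)<16)&(abs(Y)<22)
for nm,m in [('block',b&(Z>.0475)&(Z<.0525)),('port',b&(Z>.0555)&(Z<.061)),('link',(d>0)&(X>35)&(X<75)&(Y>5)&(Y<40)&(Z>.046)&(Z<.053)),('nest',(d>0)&(abs(X)<25)&(Y>9)&(Y<20)&(Z<.026)&(Z>.0175)),('jaw',(d>0)&(abs(X)<8)&(Y>17)&(Y<35)&(Z>.035)&(Z<.048))]:
    print(nm,m.sum(),np.percentile(X[m],[1,50,99]).round(1),np.percentile(Y[m],[1,50,99]).round(1),np.median(Z[m]).round(4))
E
```

```text
7.9 [0.57607497 0.14140254 0.02788939] 5.247779359852609 [ 0.13474152 -0.09150704  0.54266483]
block 1176 [-9.8  1.3 11.9] [-16.3  -2.7  16.1] 0.0506
port 299 [-9.9  1.3 12. ] [-16.9  -8.8  -3.1] 0.0585
link 2107 [42.9 52.9 66.5] [ 5.4 19.6 39.7] 0.0505
nest 417 [-18.2  -9.1  18.4] [ 9.2 14.3 19.9] 0.0198
jaw 840 [-7.7  0.3  7.7] [17.1 26.7 34.8] 0.0442
```

Request:
step_arm --plan '[[[0,-0.02,0,0.01,0],[0,0,0,0,0],[0.4,0,0,0,0],[0.4,0,0,0,0],[0.4,0,0,0,0]]]'

```text
clock: 8.4
tool_pos: [0.5762, 0.1406, 0.0275]
tool_rot: [0.674, 0.739, 0.0, 0.0]
ft_force: [0.9, -0.3, -0.2]
grip_width: 0.0369
gripper_force: 0.0
```

Request:
step_arm --plan '[[[0.4,0,0,-0.2,0],[0.4,0,0,-0.5,0],[0.4,0,0,-0.9,0],[0.5,0,0,-0.9,0],[0.5,0,0,0,0]]]'

```text
clock: 8.9
tool_pos: [0.58, 0.1412, 0.1335]
tool_rot: [0.674, 0.739, 0.004, 0.004]
ft_force: [1.0, 0.4, -0.3]
grip_width: 0.0463
gripper_force: 0.0
```

```bash
python3 - <<'E'
from h import *
im,d,c=cam('wrist'); s=readout.sense(); print(s['clock'],s['tool_pos'],head(s),s['ft_force'],s['grip_width'],s['q'])
np.savez('w_p.npz',im=im,d=d,**c)
save('p.png',cv2.resize(im[60:360,40:420],None,fx=1.9,fy=1.9))
P=cloud(c,d);Z=P[...,2]
r=np.radians(5.4); ex=np.array([np.cos(r),np.sin(r)]); ey=np.array([-ex[1],ex[0]]); n=np.array([.5753,.1513])
X=(P[...,:2]-n)@ex*1000; Y=(P[...,:2]-n)@ey*1000
b=(d>0)&(abs(X)<16)&(abs(Y)<20)
for nm,m in [('block',b&(Z>.0475)&(Z<.0525)),('port',b&(Z>.0555)&(Z<.061)),('cap',b&(Z>.04)&(Z<.047)),('Lgrip',(d>0)&(X<-55)&(X>-160)&(Y>5)&(Y<60)&(Z>.035)&(Z<.05)),('Rgrip',(d>0)&(X<-55)&(X>-160)&(Y<-5)&(Y>-60)&(Z>.035)&(Z<.05))]:
    if m.any(): print(nm,m.sum(),np.percentile(X[m],[1,50,99]).round(1),np.percentile(Y[m],[1,50,99]).round(1),np.median(Z[m]).round(4))
E
```

```text
8.95 [0.57821444 0.14094579 0.13083952] 5.254710938314811 [ 0.64079578  0.02830245 -0.1209099 ] 0.04702256580784123 [1.22156964e-01 3.51293495e-01 1.58489401e+00 1.04778214e-04
 1.19855510e+00 3.04061360e-02]
block 444 [-9.4  1.1 12.3] [-17.7  -4.7   3.6] 0.0494
port 85 [-2.6  1.1  5.6] [-14.4 -10.   -5.6] 0.0574
cap 175 [-7.6  1.2 12.4] [-2.1 13.4 17.3] 0.0451
Lgrip 843 [-131.   -91.8  -55.8] [23.7 31.4 37.9] 0.0436
Rgrip 816 [-131.4  -90.8  -55.8] [-35.5 -28.2 -21.9] 0.0435
```

View pics/p.png

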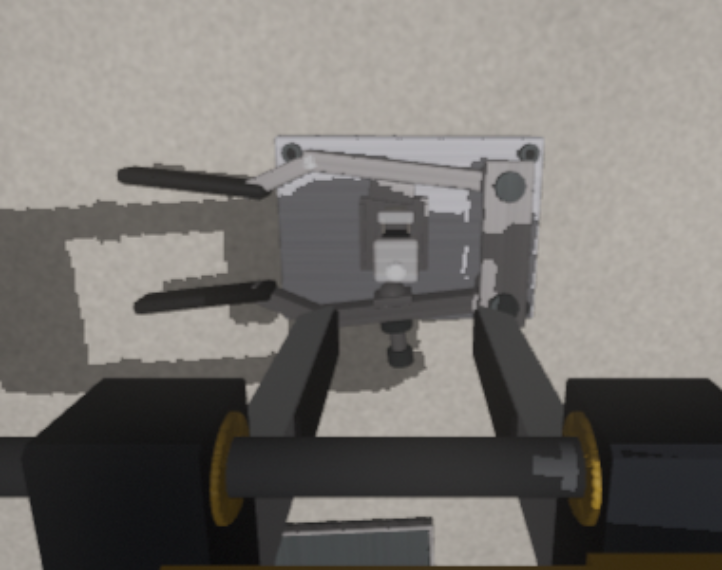

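The housing stands in the nest, with block and port at crop pixel (396,262) and the cap at (396,218) facing the left jaw, between both jaws. The grips run (120,175)–(265,187) and (137,303)–(272,290). Next I'll go to the grips with the tool turned 90°.

```bash
python3 - <<'E'
from h import *
z=np.load('w_p.npz'); P=cloud(z,z['d']);Z=P[...,2]
r=np.radians(5.4); ex=np.array([np.cos(r),np.sin(r)]); ey=np.array([-ex[1],ex[0]]); n=np.array([.5753,.1513])
X=(P[...,:2]-n)@ex*1000; Y=(P[...,:2]-n)@ey*1000
for s in (1,-1):
  for x in (-70,-100,-125):
    m=(z['d']>0)&(abs(X-x)<4)&(Y*s>15)&(Y*s<45)&(Z>.035)&(Z<.05); print(s,x,np.percentile(Y[m],[3,50,97]).round(1))
t=n-.1*ex+.0012*ey
print(t,plan([*t,.10],95.4,n=15,p=[.578,.141,.132],h=5.25))
E
```

```text
1 -70 [23.7 28.4 32.8]
1 -100 [27.5 31.4 34.8]
1 -125 [30.3 34.3 38. ]
-1 -70 [-31.3 -25.2 -21.8]
-1 -100 [-32.8 -27.8 -25.2]
-1 -125 [-35.4 -30.6 -27.8]
[0.02, -0.17, 0.05, 1.0]
[0.0, -0.17, 0.05, 1.0]
[-0.02, -0.17, 0.05, 1.0]
[-0.03, -0.17, 0.05, 1.0]
[-0.05, -0.16, 0.05, 1.0]
[-0.07, -0.16, 0.05, 1.0]
[-0.08, -0.15, 0.06, 1.0]
[-0.1, -0.14, 0.05, 1.0]
[-0.11, -0.13, 0.06, 1.0]
[-0.13, -0.11, 0.05, 1.0]
[-0.14, -0.1, 0.06, 1.0]
[-0.15, -0.09, 0.05, 0.99]
[-0.15, -0.07, 0.06, 0.99]
[-0.16, -0.05, 0.05, 1.0]
[-0.17, -0.04, 0.06, 0.99]
[0.47563087 0.14308384] (array([0.47545424, 0.14320723, 0.1       ]), -84.57)
```

Request:
step_arm --plan '[[[0.7,0.02,-0.17,0.05,1],[1,0,-0.17,0.05,1],[1,-0.02,-0.17,0.05,1],[1,-0.03,-0.17,0.05,1],[1,-0.05,-0.16,0.05,1]]]'

```text
clock: 9.45
tool_pos: [0.5406, 0.1412, 0.1161]
tool_rot: [0.843, 0.537, -0.001, -0.001]
ft_force: [-0.1, 0.8, 0.3]
grip_width: 0.0834
gripper_force: 0.0
```

Request:
step_arm --plan '[[[1,-0.07,-0.16,0.05,1],[1,-0.08,-0.15,0.06,1],[1,-0.1,-0.14,0.05,1],[1,-0.11,-0.13,0.06,1],[1,-0.13,-0.11,0.05,1]]]'

```text
clock: 9.95
tool_pos: [0.5063, 0.142, 0.1053]
tool_rot: [0.954, 0.301, -0.001, -0.0]
ft_force: [0.5, -0.5, 0.1]
grip_width: 0.0942
gripper_force: 0.0
```

Request:
step_arm --plan '[[[1,-0.14,-0.1,0.06,1],[1,-0.15,-0.09,0.05,1],[1,-0.15,-0.07,0.06,1],[1,-0.16,-0.05,0.05,1],[1,-0.17,-0.04,0.06,1]]]'

```text
clock: 10.45
tool_pos: [0.4722, 0.1427, 0.0943]
tool_rot: [0.999, 0.044, -0.001, 0.0]
ft_force: [0.8, -0.2, 0.5]
grip_width: 0.0939
gripper_force: 0.0
```

Request:
step_arm --plan '[[[1,0,0,0,0],[1,0,0,0,0]]]'

```text
clock: 10.65
tool_pos: [0.4732, 0.1428, 0.0949]
tool_rot: [0.999, 0.047, -0.001, 0.0]
ft_force: [0.1, -0.4, 0.5]
grip_width: 0.0939
gripper_force: 0.0
```

```bash
cat > q.py <<'E'
from h import *
im,d,c=cam('wrist'); s=readout.sense(); print(s['clock'],s['tool_pos'],head(s),s['ft_force'],s['grip_width'],s['gripper_force'])
np.savez('w_q.npz',im=im,d=d,**c)
P=cloud(c,d);Z=P[...,2]
r=np.radians(5.4); ex=np.array([np.cos(r),np.sin(r)]); ey=np.array([-ex[1],ex[0]]); n=np.array([.5753,.1513])
X=(P[...,:2]-n)@ex*1000; Y=(P[...,:2]-n)@ey*1000
b=(d>0)&(abs(X)<16)&(abs(Y)<20)
t=np.array(s['tool_pos'])[:2]-n; print('tcp in press',t@ex,t@ey)
for nm,m in [('block',b&(Z>.0475)&(Z<.0525)),('port',b&(Z>.0545)&(Z<.061)),('cap',b&(Z>.04)&(Z<.047)),('link',(d>0)&(X>35)&(X<75)&(abs(Y)<50)&(Z>.048)&(Z<.053))]+[(f'grip{g}',(d>0)&(abs(X+x)<4)&(Y*g>6)&(Y*g<45)&(Z>.039)&(Z<.049)) for x in (75,100,125) for g in (1,-1)]:
    if m.any(): print(nm,m.sum(),np.percentile(X[m],[1,50,99]).round(1),np.percentile(Y[m],[1,50,99]).round(1),np.median(Z[m]).round(4))
E
python3 q.py
```

```text
10.7 [0.47359877 0.14281633 0.09512704] -84.64681202689677 [-0.09685376 -0.5200635  -1.13947592] 0.09405528625003227 0.0
tcp in press -0.10204825744471242 0.00112490884237567
block 773 [-10.   -0.4  11. ] [-17.6  -5.2   3.5] 0.0494
port 164 [-3.9  0.6  5. ] [-14.8  -9.9  -5.6] 0.0574
cap 278 [-10.3   0.1  12. ] [-14.7  13.   16.9] 0.0451
link 1654 [42.2 45.9 50.2] [-40.9  -0.4  40.7] 0.0504
grip1 98 [-78.9 -75.  -71.1] [23.  27.  31.3] 0.0439
grip-1 100 [-78.7 -74.5 -71. ] [-30.4 -26.1 -22.1] 0.0437
grip1 90 [-103.7 -100.   -96.1] [26.4 30.2 34.6] 0.044
grip-1 89 [-103.9 -100.   -96.1] [-32.9 -29.1 -25.2] 0.0439
grip1 86 [-128.9 -124.7 -121.2] [29.5 33.4 37.1] 0.0439
grip-1 83 [-128.9 -125.  -121.2] [-36.4 -31.8 -28.2] 0.0441
```

Request:
step_arm --plan '[[[1,0.05,0.01,0.5,0],[1,0,0,0.8,0],[1,0,0,0.6,0],[0.8,0,0,0.05,0],[0.8,0,0,0,0]]]'

```text
clock: 11.2
tool_pos: [0.4758, 0.1426, 0.0172]
tool_rot: [0.999, 0.046, -0.0, 0.0]
ft_force: [0.2, 0.5, -0.2]
grip_width: 0.0815
gripper_force: 0.0
```

Request:
step_arm --plan '[[[0.7,0,0,0,0],[0.65,0,0,0,0],[0.6,0,0,0,0],[0.55,0,0,0,0],[0.55,0,0,0,0]]]'

```text
clock: 11.7
tool_pos: [0.4768, 0.1428, 0.0183]
tool_rot: [0.999, 0.046, 0.001, -0.0]
ft_force: [1.4, -0.2, 2.2]
grip_width: 0.0518
gripper_force: 1.8
```

Request:
step_arm --plan '[[[0.52,0,0,0,0],[0.5,0,0,0,0],[0.48,0,0,0,0],[0.46,0,0,0,0],[0.46,0,0,0,0]]]'

```text
clock: 12.2
tool_pos: [0.4768, 0.1423, 0.0181]
tool_rot: [0.999, 0.046, 0.001, 0.0]
ft_force: [3.0, -1.7, 5.5]
grip_width: 0.0434
gripper_force: 6.7
```

Request:
step_arm --plan '[[[0.45,0,0,0,0],[0.44,0,0,0,0],[0.43,0,0,0,0],[0.42,0,0,0,0],[0.42,0,0,0,0]]]'

```text
clock: 12.7
tool_pos: [0.4769, 0.1419, 0.0181]
tool_rot: [0.999, 0.046, 0.001, 0.001]
ft_force: [3.1, -3.4, 6.0]
grip_width: 0.0397
gripper_force: 9.1
```

Request:
step_arm --plan '[[[0.41,0,0,0,0],[0.4,0,0,0,0],[0.39,0,0,0,0],[0.39,0,0,0,0]]]'

```text
clock: 13.1
tool_pos: [0.4771, 0.1417, 0.0181]
tool_rot: [0.999, 0.046, 0.001, 0.001]
ft_force: [3.6, -3.3, 5.4]
grip_width: 0.0369
gripper_force: 10.1
```

Request:
step_arm --plan '[[[0.38,0,0,0,0],[0.37,0,0,0,0],[0.36,0,0,0,0],[0.36,0,0,0,0]]]'

```text
clock: 13.5
tool_pos: [0.4772, 0.1418, 0.0181]
tool_rot: [0.999, 0.046, 0.001, 0.001]
ft_force: [2.7, -3.4, 5.6]
grip_width: 0.0341
gripper_force: 9.8
```

Request:
step_arm --plan '[[[0.35,0,0,0,0],[0.34,0,0,0,0],[0.34,0,0,0,0]]]'

```text
clock: 13.8
tool_pos: [0.4772, 0.1419, 0.0181]
tool_rot: [0.999, 0.046, 0.002, 0.001]
ft_force: [2.2, -3.3, 5.3]
grip_width: 0.0322
gripper_force: 8.9
```

Request:
step_arm --plan '[[[0.33,0,0,0,0],[0.32,0,0,0,0],[0.32,0,0,0,0]]]'

```text
clock: 14.1
tool_pos: [0.4773, 0.1421, 0.0181]
tool_rot: [0.999, 0.046, 0.002, 0.0]
ft_force: [1.6, -3.4, 5.1]
grip_width: 0.0304
gripper_force: 7.2
```

Request:
step_arm --plan '[[[0.31,0,0,0,0],[0.3,0,0,0,0],[0.3,0,0,0,0]]]'

```text
clock: 14.4
tool_pos: [0.4769, 0.1429, 0.0178]
tool_rot: [0.999, 0.046, 0.001, -0.0]
ft_force: [3.6, -0.3, 3.8]
grip_width: 0.0285
gripper_force: 3.3
```

Request:
step_arm --plan '[[[0.29,0,0,0,0],[0.28,0,0,0,0],[0.28,0,0,0,0]]]'

```text
clock: 14.7
tool_pos: [0.4759, 0.1429, 0.0174]
tool_rot: [0.999, 0.046, 0.0, -0.0]
ft_force: [4.5, 1.3, 2.9]
grip_width: 0.0262
gripper_force: 4.4
```

Request:
step_arm --plan '[[[0.27,0,0,0,0],[0.27,0,0,0,0]]]'

```text
clock: 14.9
tool_pos: [0.476, 0.1429, 0.0174]
tool_rot: [0.999, 0.046, 0.0, -0.0]
ft_force: [4.3, 0.2, 1.1]
grip_width: 0.0256
gripper_force: 6.9
```

Request:
step_arm --plan '[[[0.265,0,0,0,0],[0.265,0,0,0,0]]]'

```text
clock: 15.1
tool_pos: [0.476, 0.1428, 0.0175]
tool_rot: [0.999, 0.046, 0.0, -0.0]
ft_force: [4.5, 2.6, 1.3]
grip_width: 0.0249
gripper_force: 8.4
```

Request:
step_arm --plan '[[[0.26,0,0,0,0],[0.26,0,0,0,0]]]'

```text
clock: 15.3
tool_pos: [0.4761, 0.1428, 0.0175]
tool_rot: [0.999, 0.046, 0.0, -0.0]
ft_force: [5.2, 0.5, 1.3]
grip_width: 0.0249
gripper_force: 10.1
```

Request:
step_arm --plan '[[[0.255,0,0,0,0],[0.255,0,0,0,0],[0.255,0,0,0,0],[0.255,0,0,0,0]]]'

```text
clock: 15.7
tool_pos: [0.4761, 0.1429, 0.0175]
tool_rot: [0.999, 0.046, 0.0, -0.0]
ft_force: [5.4, 0.3, -0.4]
grip_width: 0.0242
gripper_force: 11.8
```

Force is 11.8 N, inside the wanted band, so I'll hold, then open.

Request:
step_arm --plan '[[[0.255,0,0,0,0],[0.255,0,0,0,0],[0.255,0,0,0,0],[0.255,0,0,0,0],[0.255,0,0,0,0]]]'

```text
clock: 16.2
tool_pos: [0.4761, 0.1429, 0.0175]
tool_rot: [0.999, 0.046, 0.0, -0.0]
ft_force: [5.1, 1.2, 0.5]
grip_width: 0.024
gripper_force: 11.8
```

Request:
step_arm --plan '[[[0.255,0,0,0,0],[0.255,0,0,0,0],[0.255,0,0,0,0],[0.255,0,0,0,0]]]'

```text
clock: 16.6
tool_pos: [0.4761, 0.1429, 0.0175]
tool_rot: [0.999, 0.046, 0.0, -0.0]
ft_force: [4.9, 2.1, 0.7]
grip_width: 0.0243
gripper_force: 11.8
```

Request:
step_arm --plan '[[[0.35,0,0,0,0],[0.45,0,0,0,0],[0.55,0,0,0,0],[0.65,0,0,0,0],[0.75,0,0,0,0]]]'

```text
clock: 17.1
tool_pos: [0.4738, 0.1424, 0.017]
tool_rot: [0.999, 0.046, -0.002, 0.0]
ft_force: [-0.4, -0.1, 0.9]
grip_width: 0.0607
gripper_force: 1.3
```

Request:
step_arm --plan '[[[0.9,0,0,0,0],[1,0,0,0,0],[1,0,0,0,0],[1,0,0,0,0]]]'

```text
clock: 17.5
tool_pos: [0.4753, 0.1426, 0.0173]
tool_rot: [0.999, 0.046, -0.0, 0.0]
ft_force: [0.5, 0.2, 0.5]
grip_width: 0.0921
gripper_force: 0.0
```

Request:
step_arm --plan '[[[1,0,0,-0.4,0],[1,0,0,-0.8,0],[1,0,0,-0.8,0],[1,0,0,-0.6,0],[1,0,0,0,0]]]'

```text
clock: 18.0
tool_pos: [0.4781, 0.1431, 0.1246]
tool_rot: [0.999, 0.046, 0.004, -0.0]
ft_force: [0.1, 0.1, -0.1]
grip_width: 0.0938
gripper_force: 0.0
```

```bash
python3 q.py; python3 - <<'E'
from h import *
z=np.load('w_q.npz'); a=cv2.resize(z['im'],None,fx=1.5,fy=1.5); save('end.png',a)
E
```

```text
18.05 [0.47661919 0.14278793 0.12271171] -84.74790636250096 [-0.14026136 -0.69230252 -0.69027201] 0.09386470544603327 0.0
tcp in press -0.09904392001741416 0.0008123944488352287
block 601 [-8.9  1.3 12.3] [-14.   -1.6   7.6] 0.0494
port 122 [-2.6  2.   6.5] [-10.3  -6.3  -1.5] 0.0574
cap 175 [-9.4  1.  10.5] [-13.   10.9  13.6] 0.0453
link 3044 [42.4 53.6 66.2] [-41.5   0.   40.8] 0.0505
grip1 81 [-78.9 -75.  -71.1] [23.  27.3 31.4] 0.0438
grip-1 76 [-78.9 -74.6 -71. ] [-30.9 -26.2 -21.8] 0.044
grip1 71 [-103.9  -99.9  -96.4] [26.4 29.9 33.8] 0.0438
grip-1 72 [-103.9 -100.2  -96.1] [-33.5 -29.4 -25.8] 0.0439
grip1 68 [-128.9 -125.1 -121.1] [29.5 33.4 37.7] 0.0441
grip-1 72 [-128.9 -125.3 -121.2] [-36.2 -31.9 -28.3] 0.044
```

View pics/end.png

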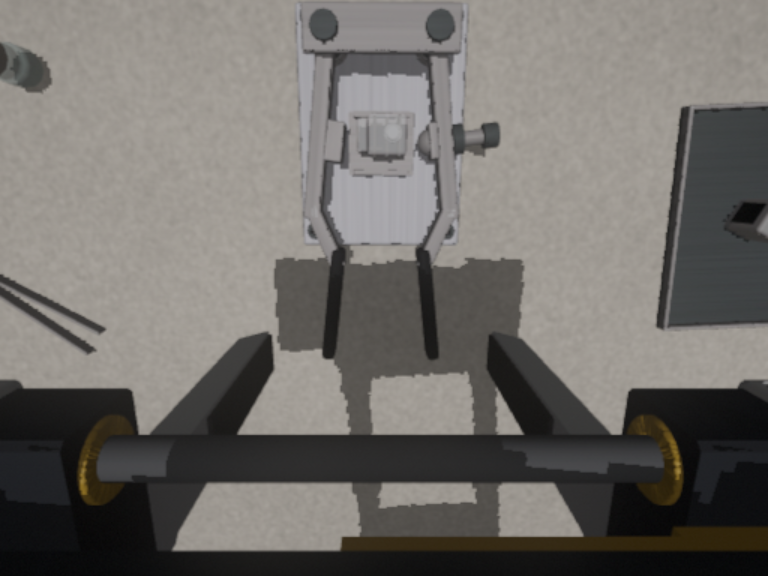

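The housing stands shut in the nest at (382,133), measuring -14.0 to 13.6 mm, which is 28 mm overall. The handles are back open and the robot is clear.

```bash
python3 -c "
from workcell import job; print(job.close_job())"
```

```text
the job is handed in; nothing more can be done
None
```

The open housing is now shut (28 mm overall) and standing upright in the nest: the cap snapped past its catch, I held it home at 11.8 N per finger for about 1.3 s, the handles sprang back open, and the job was handed in at about 18 s.

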